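# Pin the retaining bar of a tilted slide-case carrier

## Task

Secure the slide case on its tilted stand for transport: swing the retaining bar up across the case until its slotted end lies fully inside the fork, then take the headed pin from its parking block and push it through fork and bar until its head sits flush on the fork. The fork can be bolted anywhere along a short slot, so feel for its hole. Let go of everything and leave the other things on the bench where they are.

Things in the scene. Friction and masses are not known exactly. Their poses are not given: they have to be found in the camera images.
- deck: White plate 170 x 300 x 8 mm of the fixed stand, tilted 30 degrees towards the robot; origin on its upper face, 85 mm over the worktop, mid-slope. Its x axis runs up the slope, y to the left along the bar, z is the plate's normal (the direction of the pin's axis when fitted). On it lie a slide case (top 30 mm over the plate), at y = +105 mm the bar's pivot, at about y = -110 mm the fork.
- pin_seat (a point): Middle of the slot along which the fork can be bolted, at the height of the fork's upper face (deck frame 0, -110, +55 mm); axes as deck. The fork's holes (14 mm across, 1.5 mm chamfer) lie at x = 0 and anywhere from y = -16 to +16 mm of this point; where is not measured. The seated head rests on the fork's upper face, z = 0.
- fork_mid (a point): Point 15 mm below pin_seat, at the middle of the gap that takes the bar's lug; axes as deck. The fork is plain steel: two cheeks 34 mm (x) by 64 mm (y), the upper 7 to 15 mm above this point, the lower 7 to 15 mm below it, joined by a wall on the up-slope side, open down-slope. The 6 mm thick lug lies between.
- bar_pivot (a point): Pivot of the bar, at its top face (deck frame 0, +105, +43 mm); hinge axis along deck z. The bar is aluminium, 20 mm wide; its lug hole, 215 mm from here, is a slot 15 mm across and 48 mm along the bar, so that it suits any place of the fork.
- bar (a joint): Swing of the retaining bar about its pivot, rad. 0: the bar runs along deck -y with its lug in the fork, hole on hole; it stops at -0.012. Positive: swung down-slope towards the robot. It stays where it is left (about 0.4 N m of friction).
- bar_knob (a point): Top centre of the black upright knob on the bar, 135 mm from the pivot, 77 mm over the deck plate: 16 mm diameter, 34 mm tall, its axis along deck z. The point's axes turn with the bar (y from lug to pivot).
- pin_block: Fixed grey plastic block 44 x 44 mm, 60 mm tall, with a 56 mm foot, where the pin is parked; origin under its centre on the worktop; upright 15.5 mm hole through its middle.
- pin: Loose steel headed pin, 0.09 kg, standing in the block. Origin at the centre of the head's underside (seat face); z along its axis, up from shank to grip. Shank 12 mm diameter from z = 0 to -46 mm, then a short taper to an 8 mm nose at z = -52 mm; head disc 24 mm diameter, z = 0 to 5 mm; grip stem 16 mm diameter, z = 5 to 35 mm.
- stain_jar: Bystander: pale bottle 47 mm across, 88 mm tall, upright; origin under its centre.
- sample_pot: Bystander: white lidded pot 48 mm across, 56 mm tall, upright; origin under its centre.
- timer: Bystander: flat white timer 62 x 68 x 18 mm lying on the worktop; origin under its centre.

How it is judged:
On the way, in this order (a step that is already met when the one before it is completed fails the run):
1. the bar lies in the fork (value of joint bar below 0.03 rad), for 0.2 s.
2. the pin is seated through fork and bar (z of pin in the frame of pin_seat between -0.003 and 0.003 m and x of pin in the frame of pin_seat between -0.005 and 0.005 m and y of pin in the frame of pin_seat between -0.021 and 0.021 m and angle between the z axis of pin and the z axis of deck, either way round below 0.09 rad and value of joint bar below 0.03 rad), for 0.2 s.
At the end, for the whole second after the job is handed in: The pin's head sits on the fork's upper face (within 3 mm in height), its axis along the deck's normal within 0.09 rad and in the fork's hole (within 5 mm across and 21 mm along of pin_seat), the bar within 0.03 rad of fully in, pin at rest and released (all of step 2 and linear speed of pin below 0.02 m/s); the robot touches nothing.
It fails at once if stain_jar moved more than 30 mm (distance of stain_jar from where it was at the start of the episode above 0.03 m).
It fails at once if sample_pot moved more than 30 mm (distance of sample_pot from where it was at the start of the episode above 0.03 m).
It fails at once if timer moved more than 30 mm (distance of timer from where it was at the start of the episode above 0.03 m).
It also fails if it takes over 72 s, if anything falls off the work surface, if the arm or the gripper's body presses on something with over 40 N, if the wrist force passes 120 N, or if a joint passes its speed limit or range.

## Robot

A 7-joint arm with a two-finger parallel gripper is mounted at the origin on a cart in front of the work surface, level with it; the furniture and walls round the work are solid. World frame = base frame: x ahead of the robot, y to its left, z up, the work surface at z = 0. Lengths are in m, angles in rad, forces in N, time in s.
With the tool pointing down it reaches from about 0.4 to 0.85 m from the base axis. Payload 10.4 kg.
Tool frame: the origin (TCP) lies between the finger pads; the fingertips stand 14 mm ahead of it and the grasp point (between the pads) lies 5 mm behind it; z points along the fingers, y is the line along which they close (so a half turn about z gives the same grasp; the last joint's range is limited). The gripper opens to 87 mm and grips with 3 to 60 N. Pads are 19 mm wide; open, the fingers measure 117 mm over their backs; the gripper's body (75 mm by 190 mm) begins 51 mm behind the grasp point.
Start: joints at [1.158, 0.332, -0.065, 1.46, 0.022, 1.35, -0.088], TCP at [0.238, -0.578, 0.209] pointing down, gripper open.
Joint ranges: [-2.6, 2.6], [-0.5, 2.12], [-1.47, 1.34], [0.16, 2.42], [-1.27, 4.41], [0.06, 2.06], [-2.6, 2.6]. Speed limits (rad/s): [2.22, 2.22, 2.79, 2.79, 3.14, 3.14, 3.14].

## Interface

Orientations are given as a unit quaternion [x, y, z, w].
In Python, from bench import * gives the robot as it stands.
- The arm moves only by the tool drive_tool, never from a script. Its argument "deltas" is a list of rows, each a list of 7 numbers: the turn, a rotation vector about the tool's x, y, z in degrees, then the shift along the tool's x, y, z in m, then the closure, from -1 (fully open) to 1 (shut). A call has 1 to 12 rows; each row is the pose to reach, as a shift and turn from the pose commanded when the call began, along the tool's axes at that moment; what a row does not reach only later rows make up. A row lasts 1/10 s, in which the tool goes at most 50 mm and 8.59 degrees, less where a joint would pass 70% of its speed; a pose out of reach is approached as far as the arm can. A call with a gripper value outside its range is refused whole. The fingers move at their own pace and stop on an object; "squeeze" is the grip in N (left out, the last holds). Time passes only in rows, so rows that repeat a pose let the fingers close. It gives the time, the measured TCP pose, the force and the opening at its end, in the units of the state.
- read_state(): the state, without advancing time (a new reading comes with each control period).
- camera(name): name is "scene" or "side" or "wrist"; returns (picture, depth): 384x512x3 uint8, red, green, blue; 384x512 float32, m along the optical axis (not along the pixel's ray), 0 where there is no reading.
- camera_params(name): a dict with "K" (3x3 intrinsics, pixels), "R" (3x3) and "t" (3): a world point X has camera coordinates R X + t; the wrist camera has in their place "mount" (4x4, takes a point from camera to tool coordinates, whose origin is the TCP and whose axes are the flange's). Camera axes: x right, y down, z forward; pixel columns grow to the right and rows downward; lengths in m; the calibration is good to about 2 mm. A picture is of the moment at which its call begins: read the wrist's pose just before it. camera_params takes no time and is no camera call.
- close_job(): hands the job in, once; it reports no verdict.
Trained networks look in the newest picture that a camera, given by its name, has taken for a name from the list of things; names that differ only in an ending like _2 or _b are one class to them, and where a whole thing is asked for, a point or a joint stands for the part that bears it (a point fixed in the world has none). Each returns a list of dicts, best first, with "score" (0 to 1); they miss things now and then, are a little off and sometimes report something else, mostly with a low value. They report only what shows in the picture. A call takes as long as a camera call.
- outline_of(label, camera): "pixels" (384x512 bool, what is visible of it) and "location" ([column, row] as shares, 0 to 1, of the picture: columns of its width, rows of its height, amid what is visible of it).
- tip_of(label, camera): "location" ([column, row] as shares, 0 to 1, of the picture: columns of its width, rows of its height: a listed point, or the origin of a listed thing).
The state is a dict: "time": time; "joint_positions": joint angles; "joint_vel": joint speeds; "joint_torque": joint torques, N m; "ee_pos": TCP position; "eef_rot": TCP orientation; "ft_force": force on the tool from outside, world axes, zero at the start; "torque": the same for the moment, N m; "width": finger opening in m.
Only numpy, scipy, OpenCV 4.12 (cv2) and the standard library are available. Lean on these libraries where they do the work, as an engineer would, in place of code of your own. Each camera call takes 0.05 s, during which the arm holds its last target. There are 200 camera calls.

## Working session

There is one attempt and no reset: what is moved stays moved. The work goes in short steps, Python scripts to look and compute and a tool call to move; the robot and the scene stay as the last step left them, time stands still between calls to the robot, and variables do not carry over. Pictures are saved under pics/ and viewed, on a budget of 10 in all, crops included, one or two more only if the job needs it, and the job is handed in when it is done.

Besides the shell and the picture viewer there is one more tool, called after ">>>" as name(argument=value, ...), one argument or row to a line, values as JSON. drive_tool: Moves the arm, as the interface text tells. Its arguments: {"type":"object","properties":{"deltas":{"type":"array"},"squeeze":{"type":"number"}},"required":["deltas"]}

```bash
mkdir -p pics; cat > h.py <<'E'
from bench import *
import numpy as np, cv2
from scipy.spatial.transform import Rotation as Ro
def cam2world(cam,u,v,d,st=None):
    p=camera_params(cam);K=np.array(p["K"])
    c=np.array([(u-K[0,2])/K[0,0]*d,(v-K[1,2])/K[1,1]*d,d])
    if cam=="wrist":
        M=np.array(p["mount"]);t=M[:3,:3]@c+M[:3,3]
        return Ro.from_quat(st["eef_rot"]).apply(t)+st["ee_pos"]
    return np.array(p["R"]).T@(c-np.array(p["t"]))
def proj(cam,X):
    p=camera_params(cam);q=np.array(p["K"])@(np.array(p["R"])@X+np.array(p["t"]));return q[:2]/q[2]
def save(im,n): cv2.imwrite("pics/"+n,cv2.cvtColor(im,cv2.COLOR_RGB2BGR))
E
python3 - <<'E'
from h import *
st=read_state();print(st)
for cam in ("scene","side"):
    im,d=camera(cam);save(im,cam+"0.png");np.save(cam+"_d.npy",d)
    print(cam,"pos",-np.array(camera_params(cam)["R"]).T@np.array(camera_params(cam)["t"]))
    for l in ("deck","bar_knob","bar_pivot","pin_seat","pin","pin_block","stain_jar","sample_pot","timer"):
        r=tip_of(l,cam)[:1]
        for x in r:
            u,v=x["location"][0]*512,x["location"][1]*384
            dd=d[min(int(v),383),min(int(u),511)]
            print(l,round(x["score"],2),round(u),round(v),cam2world(cam,u,v,dd).round(3))
E
```

```text
{'time': 0.0, 'joint_positions': array([ 1.15840626,  0.33288211, -0.06466523,  1.46091847,  0.02157797,
        1.34988212, -0.08849982]), 'joint_vel': array([-0.00182136, -0.00017109,  0.00031113, -0.00203291, -0.00066208,
       -0.00033972, -0.00097801]), 'joint_torque': array([-1.99937790e-04, -6.23272634e+01,  2.39177572e-02, -3.89900208e+01,
       -6.15097792e-02,  3.98573920e-02,  1.07886663e-04]), 'ee_pos': array([ 0.23733049, -0.5777641 ,  0.20855836]), 'eef_rot': array([ 9.81069413e-01,  1.93655155e-01, -1.61041652e-04, -6.79063641e-04]), 'ft_force': array([ 0.7632347 , -0.07046251,  0.36852201]), 'torque': array([-0.04175502,  0.03974213, -0.02427203]), 'width': 0.08666491596064281}
scene pos [-0.49402975 -0.49518649  0.7244863 ]
pin_seat 0.64 223 178 [ 0.001 -0.132  0.451]
pin 0.51 240 222 [0.43  0.115 0.059]
pin_block 0.6 245 234 [0.435 0.099 0.009]
stain_jar 0.55 283 216 [0.592 0.028 0.025]
sample_pot 0.42 300 213 [ 0.677 -0.008  0.008]
timer 0.53 342 268 [ 0.417 -0.264  0.015]
side pos [ 0.33287293 -0.40604099  1.15787489]
deck 0.75 238 138 [0.581 0.365 0.107]
bar_knob 0.89 223 138 [0.528 0.385 0.111]
bar_pivot 0.55 233 108 [0.606 0.5   0.121]
pin_seat 0.92 239 151 [0.56  0.298 0.128]
pin 0.61 223 209 [0.443 0.136 0.057]
pin_block 0.49 229 221 [0.45  0.096 0.034]
stain_jar 0.46 278 224 [ 0.528 -0.095  0.35 ]
timer 0.66 262 325 [ 0.437 -0.257  0.013]
```

View pics/side0.png

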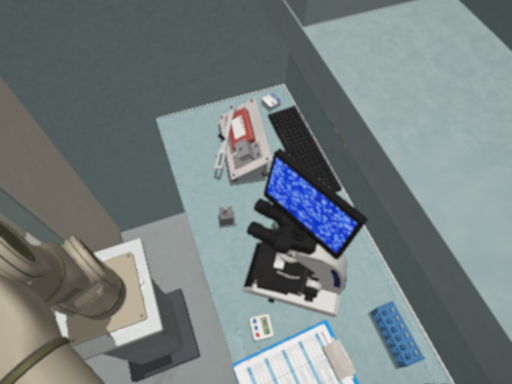

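View pics/scene0.png

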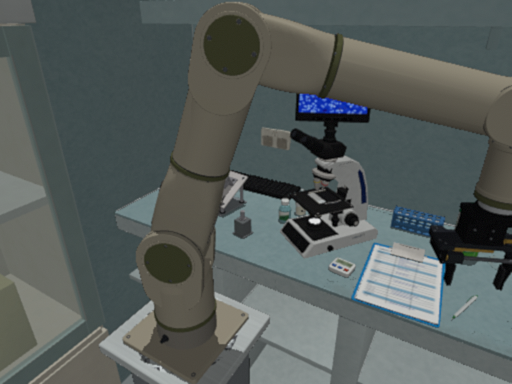

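```bash
python3 - <<'E'
from h import *
p=camera_params("side");K=np.array(p["K"]);d=np.load("side_d.npy")
v,u=np.mgrid[:384,:512];c=np.stack([(u-K[0,2])/K[0,0]*d,(v-K[1,2])/K[1,1]*d,d],-1)
W=(c-np.array(p["t"]))@np.array(p["R"]);ok=d>0
im,_=camera("side")
ds=outline_of("deck","side");print([ (round(x["score"],2),x["pixels"].sum()) for x in ds])
m=ds[0]["pixels"]&ok
P=W[m];print("deck pts",P.min(0),P.max(0))
# ransac plane 
rng=np.random.default_rng(0);best=0
for _ in range(800):
    a=P[rng.choice(len(P),3,False)];n=np.cross(a[1]-a[0],a[2]-a[0]);n/=np.linalg.norm(n)+1e-12
    if n[2]<0:n=-n
    if abs(np.degrees(np.arccos(n[2]))-30)>6: continue
    i=abs((P-a[0])@n)<.004
    if i.sum()>best:best=i.sum();bi=i
Q=P[bi];cc=Q.mean(0);n=np.linalg.svd(Q-cc)[2][2];n*=np.sign(n[2])
print(best,len(P),"n",n,"tilt",np.degrees(np.arccos(n[2])),"yaw of upslope",np.degrees(np.arctan2(-n[1],-n[0])),"c",cc)
for l in ("bar","bar_knob","pin","pin_block","fork_mid","stain_jar","sample_pot"):
    for x in outline_of(l,"side")[:2]:
        q=W[x["pixels"]&ok]
        if len(q): print(l,round(x["score"],2),len(q),np.median(q,0).round(3),q.min(0).round(3),q.max(0).round(3))
g=np.zeros((12,24))
X=W[ok]
for i in range(12):
    for j in range(24):
        s=(abs(X[:,0]-.225-.05*i)<.025)&(abs(X[:,1]+.575-.05*j)<.025);g[i,j]=X[s,2].max() if s.any() else -1
print("x rows .225.., y cols -.575..");print((g*100).round().astype(int))
big=cv2.resize(im[90:240,190:320],None,fx=5,fy=4,interpolation=cv2.INTER_CUBIC);save(big,"crop.png")
print(camera_params("wrist"))
E
```

```text
[(0.83, np.int64(2459))]
deck pts [0.46508422 0.22689996 0.00745914] [0.69740558 0.54247885 0.13601885]
1246 2451 n [-0.49551983  0.07702544  0.86517465] tilt 30.097345872696213 yaw of upslope -8.835557704441289 c [0.60780061 0.35127599 0.09008215]
bar 0.54 412 [0.525 0.388 0.091] [ 0.465  0.288 -0.005] [0.61  0.508 0.129]
bar_knob 0.63 421 [0.529 0.39  0.092] [ 0.465  0.288 -0.003] [0.615 0.599 0.129]
pin 0.5 49 [0.446 0.117 0.079] [0.436 0.109 0.061] [0.458 0.127 0.099]
pin 0.43 2425 [0.6   0.382 0.109] [ 0.465  0.228 -0.003] [0.728 0.619 0.139]
pin_block 0.5 259 [0.442 0.104 0.039] [ 0.416  0.09  -0.004] [0.477 0.157 0.068]
fork_mid 0.57 2660 [0.595 0.376 0.107] [ 0.465 -0.035 -0.005] [0.744 0.636 0.55 ]
x rows .225.., y cols -.575..
[[-100 -100 -100 -100 -100  -87  -87  -87  -87  -87  -86  -87  -87  -87
   -86  -86  -87  -86  -87  -86  -87  -86  -87  -87]
 [-100 -100 -100 -100  -88  -86  -87  -86  -87  -86  -87  -87  -87  -87
   -87  -87  -87  -86  -86  -87  -86  -87  -87  -87]
 [-100 -100 -100 -100    1    1    1    1    0    0    1    0    0    1
     1    1    1    0    1    1
[... 959 characters left out ...]
  77   79
  -100 -100 -100 -100    1    1    1    1    0    1]
 [   0    7    7    7    7    7   77   77   77   77   77   77   77   78
  -100 -100    3    3    3    3    3    3    4    3]]
{'K': array([[306.51571854,   0.        , 255.27646775],
       [  0.        , 306.51571854, 191.77898619],
       [  0.        ,   0.        ,   1.        ]]), 'mount': array([[-1.80807106e-03, -9.56029703e-01, -2.93264280e-01,
         8.03766996e-02],
       [ 9.99998362e-01, -1.70462838e-03, -6.08300234e-04,
         1.06534905e-03],
       [ 8.16464763e-05, -2.93264900e-01,  9.56031219e-01,
        -1.77113349e-01],
       [ 0.00000000e+00,  0.00000000e+00,  0.00000000e+00,
         1.00000000e+00]])}
```

View pics/crop.png

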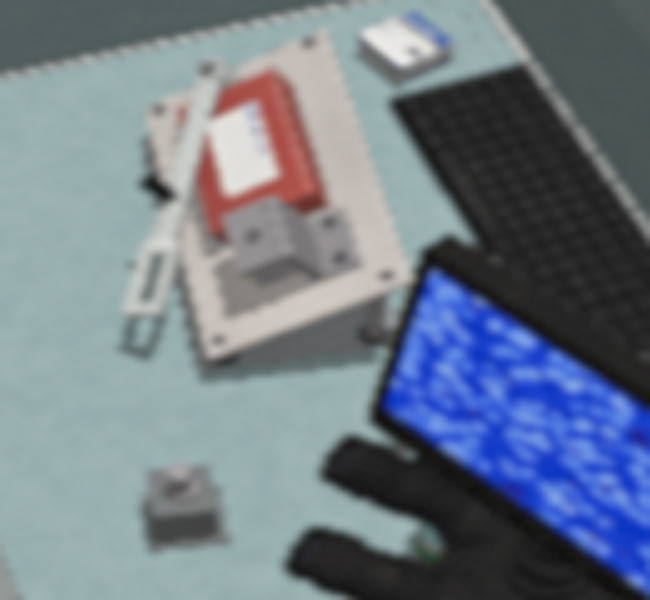

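>>> drive_tool(
  deltas=[
    [0,0,0,0,0,-0.39,-1],
    [0,0,0,0,0,-0.39,-1],
    [0,0,0,0,0,-0.39,-1],
    [0,0,0,0,0,-0.39,-1],
    [0,0,0,0,0,-0.39,-1],
    [0,0,0,0,0,-0.39,-1],
    [0,0,0,0,0,-0.39,-1],
    [0,0,0,0,0,-0.39,-1],
    [0,0,0,0,0,-0.39,-1],
  ],
)

```text
time: 2.35
ee_pos: [0.2313, -0.5655, 0.5637]
eef_rot: [0.981, 0.192, 0.004, 0.027]
ft_force: [0.1, 0.7, -0.3]
width: 0.0873
```

>>> drive_tool(
  deltas=[
    [0,0,-8,0.03,-0.035,0,-1],
    [0,0,-16,0.06,-0.07,0,-1],
    [0,0,-24,0.09,-0.105,0,-1],
    [0,0,-30,0.12,-0.14,0,-1],
    [0,0,-36,0.15,-0.175,0,-1],
    [0,0,-42,0.18,-0.21,0,-1],
    [0,0,-48,0.21,-0.245,0,-1],
    [0,0,-52,0.24,-0.28,0,-1],
    [0,0,-55,0.27,-0.315,0,-1],
    [0,0,-58,0.3,-0.35,0,-1],
    [0,0,-58,0.33,-0.38,0,-1],
    [0,0,-58,0.33,-0.38,0,-1],
  ],
)

```text
time: 3.55
ee_pos: [0.394, -0.0824, 0.5414]
eef_rot: [0.761, 0.649, -0.009, 0.024]
ft_force: [0.4, -0.8, 0.6]
width: 0.0869
```

```bash
cat >> h.py <<'E'
def deckR(yaw,tilt=30):
    return Ro.from_euler("ZY",[yaw,-tilt],degrees=True)   # cols: x upslope,y left,z normal
TOOL_IN_DECK=Ro.from_matrix(np.array([[0,1,0],[1,0,0],[0,0,-1]]).T)  # tool x=deck y, tool y=deck x, z=-n
def delta(pos,R,say=""):
    st=read_state();R0=Ro.from_quat(st["eef_rot"])
    print(say,"turn",np.degrees((R0.inv()*R).as_rotvec()).round(1),"shift",R0.inv().apply(np.array(pos)-st["ee_pos"]).round(4))
E
python3 - <<'E'
from h import *
D=deckR(-10);print(D.as_matrix().round(3));R=D*TOOL_IN_DECK
t=np.array([.56,.36,.11])-R.apply([-.043,0,.224]);print(t)
delta(t,R)
E
```

```text
[[ 0.853  0.174 -0.492]
 [-0.15   0.985  0.087]
 [ 0.5    0.     0.866]]
[0.4571684  0.42179533 0.30398969]
 turn [-28.5   2.3   1.6] shift [ 0.5179 -0.023   0.2139]
```

>>> drive_tool(
  deltas=[
    [0,0,0,0.045,0,0,-1],
    [0,0,0,0.09,0,0,-1],
    [-2,0,0,0.135,0,0.02,-1],
    [-5,0,0,0.18,-0.005,0.04,-1],
    [-8,0,0,0.225,-0.01,0.06,-1],
    [-12,0.5,0.3,0.27,-0.015,0.08,-1],
    [-16,1,0.6,0.315,-0.02,0.105,-1],
    [-20,1.5,1,0.36,-0.023,0.13,-1],
    [-24,2,1.3,0.405,-0.023,0.155,-1],
    [-28.5,2.3,1.6,0.45,-0.023,0.18,-1],
    [-28.5,2.3,1.6,0.49,-0.023,0.2,-1],
    [-28.5,2.3,1.6,0.518,-0.023,0.214,-1],
  ],
)

```text
time: 4.75
ee_pos: [0.4607, 0.4178, 0.3052]
eef_rot: [0.742, 0.617, 0.168, 0.199]
ft_force: [1.4, -1.0, 1.2]
width: 0.0872
```

>>> drive_tool(
  deltas=[
    [0,0,0,0,0,0,-1],
    [0,0,0,0,0,0,-1],
    [0,0,0,0,0,0,-1],
  ],
)

```text
time: 5.05
ee_pos: [0.4617, 0.4152, 0.3073]
eef_rot: [0.743, 0.616, 0.168, 0.199]
ft_force: [-0.5, -0.9, 0.2]
width: 0.0869
```

```bash
python3 - <<'E'
from h import *
st=read_state();print(st["time"],st["ee_pos"],st["eef_rot"])
im,d=camera("wrist");save(im,"w1.png");np.savez("w1.npz",im=im,d=d,p=st["ee_pos"],q=st["eef_rot"])
for l in ("bar_knob","bar_pivot","pin_seat","fork_mid","deck","pin"):
    for x in tip_of(l,"wrist")[:1]:
        u,v=x["location"][0]*512,x["location"][1]*384
        print(l,round(x["score"],2),round(u),round(v),cam2world("wrist",u,v,d[min(int(v),383),min(int(u),511)],st).round(4))
K=np.array(camera_params("wrist")["K"]);v,u=np.mgrid[:384,:512]
M=np.array(camera_params("wrist")["mount"])
c=np.stack([(u-K[0,2])/K[0,0]*d,(v-K[1,2])/K[1,1]*d,d],-1)
W=Ro.from_quat(st["eef_rot"]).apply((c@M[:3,:3].T+M[:3,3]).reshape(-1,3)).reshape(c.shape)+st["ee_pos"]
np.save("w1W.npy",W)
P=W[outline_of("deck","wrist")[0]["pixels"]&(d>0)]
rng=np.random.default_rng(0);best=0
for _ in range(1000):
    a=P[rng.choice(len(P),3,False)];n=np.cross(a[1]-a[0],a[2]-a[0]);n/=np.linalg.norm(n)+1e-12
    if n[2]<0:n=-n
    i=abs((P-a[0])@n)<.002
    if abs(np.degrees(np.arccos(n[2]))-30)<6 and i.sum()>best:best=i.sum();bi=i
Q=P[bi];cc=Q.mean(0);n=np.linalg.svd(Q-cc,full_matrices=False)[2][2];n*=np.sign(n[2])
print(best,len(P),"tilt",np.degrees(np.arccos(n[2])),"yaw",np.degrees(np.arctan2(-n[1],-n[0])),"c",cc)
E
```

```text
5.05 [0.46165925 0.41517046 0.30727855] [0.74306846 0.61644938 0.16788416 0.19913396]
bar_knob 0.91 224 176 [0.5211 0.392  0.1257]
bar_pivot 0.75 266 66 [0.6013 0.507  0.1276]
pin_seat 0.95 269 235 [0.5649 0.2931 0.1338]
fork_mid 0.69 267 234 [0.5623 0.2939 0.1326]
deck 0.92 265 154 [0.5917 0.398  0.111 ]
pin 0.58 202 336 [0.4492 0.1255 0.0677]
11597 21764 tilt 29.94583659304515 yaw -9.189827938371495 c [0.61358869 0.41001981 0.08741026]
```

View pics/w1.png

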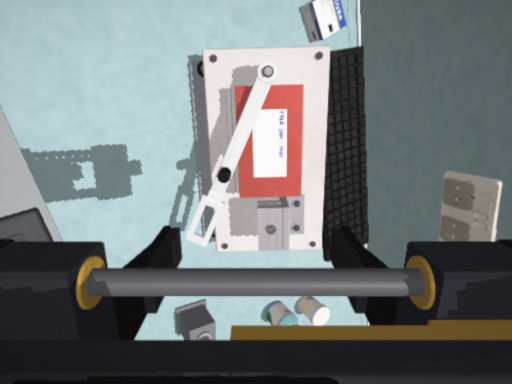

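```bash
cat >> h.py <<'E'
def ray_plane(u,v,p,q,n,pt):
    a=cam2world("wrist",u,v,.1,{"ee_pos":p,"eef_rot":q});b=cam2world("wrist",u,v,.5,{"ee_pos":p,"eef_rot":q})
    r=b-a;return a+r*(((pt-a)@n)/(r@n))
E
python3 - <<'E'
from h import *
z=np.load("w1.npz");im,d,p,q=z["im"],z["d"],z["p"],z["q"];W=np.load("w1W.npy")
g=cv2.cvtColor(im,cv2.COLOR_RGB2GRAY)
print(g[222:240,262:279])
print(g[62:80,258:276])
D=deckR(-9.2);n=D.as_matrix()[:,2]
c=np.array([.61358869,.41001981,.08741026])
# heights above plane at several pixels
for nm,u,v in (("knob",224,175),("pivot",268,68),("forktop",266,215),("fork right",280,235),("case",268,120),("pin",202,336)):
    print(nm,((W[v-1:v+2,u-1:u+2].reshape(-1,3)-c)@n).round(4)[::4])
# deck edges: plane mask in rectified coordinates
m=(abs((W-c)@n)<.003)&(d>0)
Q=D.inv().apply(W[m]-c);
for lo in np.arange(Q[:,1].min(),Q[:,1].max(),.03):
    s=(Q[:,1]>=lo)&(Q[:,1]<lo+.03)
    if s.sum()>30: print(lo.round(3),np.percentile(Q[s,0],[1,99]).round(4),s.sum())
print("y range",np.percentile(Q[:,1],[.3,99.7]))
E
```

```text
[[184 184 185 183 183 182 182 182 185 186 186 188 185 184 181 183 184]
 [183 185 183 183 183 182 180 180 182 183 185 186 186 182 181 182 185]
 [182 185 184 183 180 172 168 164 162 160 163 177 184 184 181 183 185]
 [182 185 183 180 166 142 136 137 130 119 124 146 167 179 180 181 184]
 [182 184 182 169 143 113 105 107 105 102 110 124 141 164 179 182 185]
 [183 184 178 156 127 113 108 109 111 114 119 120 125 144 175 181 184]
 [183 184 174 145 122 120 115 118 120 122 122 121 118 129 164 181 183]
 [182 185 175 143 123 120 120 120 123 123 122 119 108 122 157 179 185]
 [182 184 179 152 128 119 121 122 122 123 119 108 103 127 159 179 184]
 [182 183 184 167 133 119 115 116 117 111 106 101 112 138 167 180 182]
 [182 185 185 179 152 127 113 107 103 100 104 117 136 157 177 180 183]
 [183 183 184 181 174 158 135 119 113 118 127 143 160 174 179 182 183]
 [182 183 184 182 181 173 163 152 149 150 155 166 178 182 179 179 181]
 [182 184 183 180 182 180 177 174 174 176 179 181 185 183 179 179 180]
 [180 183 184 182 182 183 181 181 183 186 186 186 185 184 179 179 183]
 [180 182 184 181 182 182 182 182 1
[... 1506 characters left out ...]
2 242 241 241 238 233]]
knob [0.0781 0.0771 0.0774]
pivot [0.0498 0.0496 0.0487]
forktop [0.0552 0.052  0.0551]
fork right [0.0544 0.0542 0.0538]
case [0.0293 0.0296 0.0296]
pin [0.042  0.0411 0.0426]
-0.352 [-0.1777 -0.1563] 125
-0.322 [-0.1779 -0.1074] 210
-0.292 [-0.1785 -0.1197] 158
-0.202 [-0.0843  0.0814] 198
-0.172 [-0.0849  0.3654] 1321
-0.142 [-0.1764  0.3607] 1358
-0.112 [-0.1758  0.3561] 1366
-0.082 [-0.1775  0.3506] 903
-0.052 [-0.177   0.3452] 952
-0.022 [-0.1771  0.3394] 1161
0.008 [-0.177   0.3338] 1335
0.038 [-0.1764  0.3283] 1428
0.068 [-0.176   0.3219] 2553
0.098 [-0.1766  0.3165] 2664
0.128 [-0.1784  0.3125] 410
0.158 [-0.1784  0.3081] 243
y range [-0.33600658  0.17437022]
```

```bash
python3 - <<'E'
from h import *
z=np.load("w1.npz");p,q=z["p"],z["q"]
n=deckR(-9.2).as_matrix()[:,2];c=np.array([.61358869,.41001981,.08741026])
piv=ray_plane(268,71.2,p,q,n,c+.0495*n);hole=ray_plane(270.2,229.4,p,q,n,c+.055*n);knob=ray_plane(224,175,p,q,n,c+.077*n)
for yaw in (-9.2,):
    D=deckR(yaw);r=D.inv().apply(np.array([hole,knob])-piv);print(r.round(4))
    print("yaw corr",np.degrees(np.arctan2(r[0][0],-r[0][1])))
yaw=-9.2+np.degrees(np.arctan2(r[0][0],-r[0][1]))
D=deckR(yaw);r=D.inv().apply(np.array([hole,knob])-piv)
O=piv-D.apply([0,.105,.0495]);print("yaw",yaw,"O",O,"hole",hole,"rel",r, "bar ang",np.arctan2(-r[1][0],-r[1][1]),np.hypot(*r[1][:2]))
np.savez("deck.npz",yaw=yaw,O=O)
# pushing poses: TCP in deck coordinates; tip 14mm ahead
kx,ky=r[1][0],r[1][1]+.105
print("knob deck",kx,ky)
R=D*TOOL_IN_DECK
delta(O+D.apply([kx-.045,ky-.0,.15]),R,"above")
print(O+D.apply([kx-.045,ky,.07]))
E
```

```text
[[ 0.0004 -0.2037  0.0055]
 [-0.0565 -0.1193  0.0275]]
yaw corr 0.11869608819258239
yaw -9.081303911807417 O [0.61004864 0.3936671  0.08677662] hole [0.56726192 0.30057121 0.134619  ] rel [[ 5.65381453e-05 -2.03682246e-01  5.71098076e-03]
 [-5.67515175e-02 -1.19196251e-01  2.76235332e-02]] bar ang 0.44436038092076785 0.13201697223885137
knob deck -0.0567515174515157 -0.014196250889295839
above turn [ 0.1  0.6 -1.4] shift [-0.013  -0.082   0.1151]
[0.48623182 0.39908145 0.09652264]
```

>>> drive_tool(
  deltas=[
    [0,0,-0.5,-0.005,-0.04,0.02,1],
    [0,0.6,-1.4,-0.013,-0.082,0.05,1],
    [0,0.6,-1.4,-0.015,-0.085,0.09,1],
    [0,0.6,-1.4,-0.015,-0.085,0.115,1],
    [0,0.6,-1.4,-0.015,-0.085,0.14,1],
    [0,0.6,-1.4,-0.015,-0.085,0.165,1],
    [0,0.6,-1.4,-0.015,-0.085,0.18,1],
    [0,0.6,-1.4,-0.015,-0.085,0.195,1],
    [0,0.6,-1.4,-0.015,-0.085,0.197,1],
    [0,0.6,-1.4,-0.015,-0.085,0.197,1],
  ],
  squeeze=10,
)

```text
time: 6.45
ee_pos: [0.4837, 0.3972, 0.093]
eef_rot: [0.735, 0.627, 0.168, 0.197]
ft_force: [-0.5, -0.5, 0.5]
width: 0.0153
```

```bash
cat >> h.py <<'E'
def dk():
    z=np.load("deck.npz");return deckR(float(z["yaw"])),z["O"]
def pose():
    D,O=dk();st=read_state();R=D*TOOL_IN_DECK
    print("t",round(st["time"],2),"tcp in deck mm",(D.inv().apply(st["ee_pos"]-O)*1e3).round(1),"tilt err",np.degrees((Ro.from_quat(st["eef_rot"]).inv()*R).as_rotvec()).round(2),"F deck",D.inv().apply(st["ft_force"]).round(1),"tau",D.inv().apply(st["torque"]).round(2),"w",round(st["width"],4))
    return st
E
python3 - <<'E'
from h import *
st=pose();im,d=camera("wrist");save(im,"w2.png")
E
```

```text
t 6.45 tcp in deck mm [-105.4  -16.5   68.1] tilt err [ 0.04 -0.02 -0.01] F deck [-0.1 -0.5  0.6] tau [-0.01  0.55 -0.  ] w 0.0153
```

View pics/w2.png

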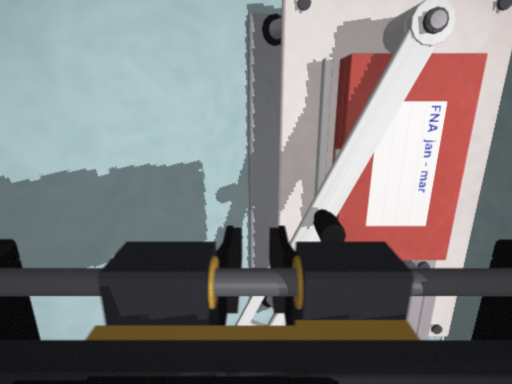

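>>> drive_tool(
  deltas=[
    [0,0,0,0,0.008,0,1],
    [0,0,0,0,0.016,0,1],
    [0,0,0,-0.001,0.024,0,1],
    [0,0,0,-0.003,0.032,0,1],
    [0,0,0,-0.005,0.04,0,1],
    [0,0,0,-0.007,0.048,0,1],
    [0,0,0,-0.009,0.056,0,1],
    [0,0,0,-0.011,0.062,0,1],
    [0,0,0,-0.012,0.068,0,1],
    [0,0,0,-0.013,0.074,0,1],
    [0,0,0,-0.013,0.079,0,1],
    [0,0,0,-0.013,0.08,0,1],
  ],
)

```text
time: 7.7
ee_pos: [0.5508, 0.3729, 0.1332]
eef_rot: [0.735, 0.626, 0.168, 0.197]
ft_force: [-0.0, 0.2, -0.6]
width: 0.0007
```

```bash
python3 - <<'E'
from h import *
st=pose();im,d=camera("wrist");save(im,"w3.png")
E
```

```text
t 7.7 tcp in deck mm [-24.6 -29.9  67.8] tilt err [ 0.07 -0.   -0.05] F deck [-0.4  0.2 -0.5] tau [-0.    0.53  0.03] w 0.0007
```

View pics/w3.png

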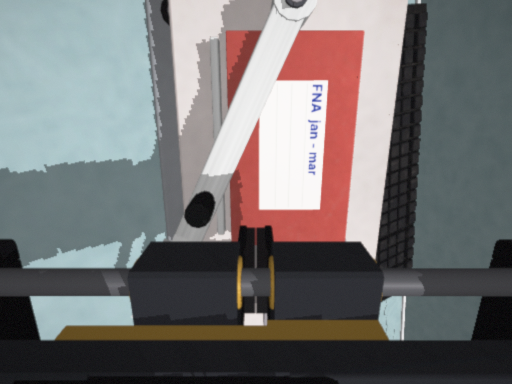

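```bash
cat >> h.py <<'E'
def wdeck():
    st=read_state();im,d=camera("wrist");D,O=dk()
    K=np.array(camera_params("wrist")["K"]);v,u=np.mgrid[:384,:512];M=np.array(camera_params("wrist")["mount"])
    c=np.stack([(u-K[0,2])/K[0,0]*d,(v-K[1,2])/K[1,1]*d,d],-1)
    W=Ro.from_quat(st["eef_rot"]).apply((c@M[:3,:3].T+M[:3,3]).reshape(-1,3))+st["ee_pos"]
    return im,d,D.inv().apply(W-O).reshape(c.shape)*1e3,st
E
python3 - <<'E'
from h import *
im,d,P,st=wdeck()
g=im.max(2)
for (v,u) in ((205,200),(200,197),(215,203),(222,206),(230,250),(240,250),(260,246),(232,262),(150,240),(10,292)): print(v,u,im[v,u],P[v,u].round(1))
k=outline_of("bar_knob","wrist")
for x in k[:2]:
    m=x["pixels"]&(d>0);q=P[m];print(x["score"],m.sum(),np.percentile(q,[2,50,98],axis=0).round(1))
m=(g[185:235,180:225]<40);Q=P[185:235,180:225][m];print("dark",np.percentile(Q,[2,50,98],axis=0).round(1))
# fingertips: near points
m=(d>0)&(d<.23);vv,uu=np.nonzero(m);s=(vv<260)&(abs(uu-256)<25);Q=P[vv[s],uu[s]];print("finger",np.percentile(Q,[1,50,99],axis=0).round(1) if len(Q) else None,(d[225:250,240:275]).min())
E
```

```text
205 200 [20 19 19] [-56.   -9.6  77. ]
200 197 [15 15 18] [-58.6  -8.3  71.8]
215 203 [18 21 24] [-54.6 -15.9  76.9]
222 206 [28 29 31] [-52.9 -20.   77.7]
230 250 [25 22 23] [-26.9 -21.2  86.3]
240 250 [23 19 22] [-26.7 -21.5  98.4]
260 246 [24 22 25] [-28.2 -21.  120.1]
232 262 [24 21 22] [-20.2 -21.4  88.8]
150 240 [234 235 233] [-34.   16.6  42.1]
10 292 [230 230 231] [-2.4 98.3 43.6]
0.67 8508 [[-75.3 -45.1  30.5]
 [-31.3  39.9  43.3]
 [  5.1 100.9  77.4]]
dark [[-63.7 -21.9  56.8]
 [-56.4 -13.2  76.7]
 [-50.2  -8.4  78.3]]
finger [[-39.8 -34.3  -0.8]
 [-23.4  33.8  31.1]
 [ -6.8 113.6 165. ]] 0.0
```

```bash
python3 - <<'E'
from h import *
im,d,P,st=wdeck();pose()
for u in (243,247,251,261,266,270):
    print(u,[(v,int(im[v,u].max()),P[v,u].round().astype(int).tolist()) for v in range(216,250,4)])
big=cv2.resize(im[180:300,170:340],None,fx=4,fy=4,interpolation=cv2.INTER_CUBIC);save(big,"w4.png")
E
```

```text
t 7.9 tcp in deck mm [-25.8 -29.7  67.9] tilt err [ 0.04 -0.01  0.01] F deck [-0.1  0.7 -0.4] tau [-0.06  0.53  0.01] w 0.0003
243 [(216, 185, [-34, -35, 30]), (220, 183, [-34, -38, 31]), (224, 174, [-34, -42, 30]), (228, 16, [-31, -19, 88]), (232, 14, [-31, -20, 92]), (236, 15, [-31, -20, 97]), (240, 17, [-31, -20, 102]), (244, 13, [-31, -19, 107]), (248, 15, [-31, -20, 111])]
247 [(216, 188, [-31, -35, 30]), (220, 187, [-31, -39, 29]), (224, 185, [-31, -42, 30]), (228, 48, [-29, -21, 84]), (232, 23, [-29, -21, 89]), (236, 25, [-29, -21, 95]), (240, 23, [-29, -21, 99]), (244, 27, [-29, -21, 104]), (248, 25, [-29, -22, 107])]
251 [(216, 189, [-28, -35, 31]), (220, 186, [-28, -38, 30]), (224, 186, [-28, -41, 31]), (228, 55, [-27, -21, 84]), (232, 23, [-27, -21, 90]), (236, 26, [-27, -21, 94]), (240, 23, [-27, -22, 98]), (244, 23, [-27, -21, 104]), (248, 25, [-27, -21, 108])]
261 [(216, 189, [-20, -35, 31]), (220, 190, [-20, -38, 31]), (224, 191, [-20, -42, 29]), (228, 55, [-21, -21, 83]), (232, 23, [-21, -21, 89]), (236, 24, [-22, -21, 95]), (240, 23, [-22, -22, 98]), (244, 24, [-22, -21, 104]), (248, 24, [-22, -21, 108])]
266 [(216, 193, [-17, -35, 30]), (220, 191, [-17, -38, 30]), (224, 185, [-17, -41, 31]), (228, 15, [-19, -20, 87]), (232, 19, [-19, -19, 93]), (236, 16, [-19, -20, 96]), (240, 15, [-19, -20, 102]), (244, 16, [-19, -20, 106]), (248, 19, [-19, -21, 109])]
270 [(216, 194, [-14, -35, 30]), (220, 192, [-14, -38, 30]), (224, 185, [-14, -42, 30]), (228, 24, [-16, -20, 87]), (232, 17, [-17, -20, 93]), (236, 18, [-17, -19, 98]), (240, 17, [-17, -20, 102]), (244, 15, [-17, -20, 107]), (248, 20, [-18, -19, 112])]
```

View pics/w4.png

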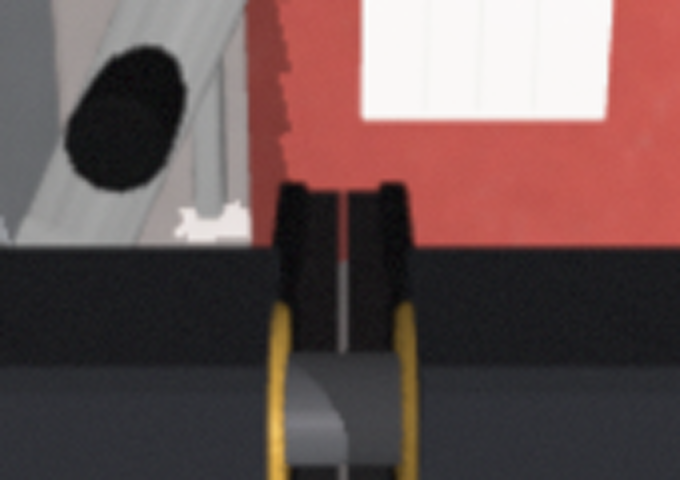

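>>> drive_tool(
  deltas=[
    [0,0,0,0,-0.02,-0.01,1],
    [0,0,0,0.015,-0.05,-0.01,1],
    [0,0,0,0.015,-0.075,-0.005,1],
    [0,0,0,0.015,-0.075,0.015,1],
    [0,0,0,0.015,-0.075,0.022,1],
    [0,0,0,0.015,-0.067,0.022,1],
    [0,0,0,0.015,-0.059,0.022,1],
    [0,0,0,0.014,-0.05,0.022,1],
    [0,0,0,0.012,-0.042,0.022,1],
    [0,0,0,0.01,-0.034,0.022,1],
    [0,0,0,0.008,-0.028,0.022,1],
    [0,0,0,0.007,-0.024,0.022,1],
  ],
)

```text
time: 9.1
ee_pos: [0.5417, 0.3803, 0.102]
eef_rot: [0.735, 0.626, 0.167, 0.197]
ft_force: [-5.1, -2.5, -2.2]
width: 0.0005
```

```bash
python3 - <<'E'
from h import *
pose();im,d,P,st=wdeck();save(im,"w5.png")
g=im.max(2);m=(g<32)&(d>0)&(P[...,2]>74)&(P[...,2]<80)&(P[...,1]>-40)&(P[...,1]<0);print(m.sum(),np.percentile(P[m],[5,50,95],axis=0).round(1) if m.any() else "")
E
```

```text
t 9.1 tcp in deck mm [-49.  -24.   45.9] tilt err [ 0.    0.1  -0.06] F deck [-5.1 -3.2  0.4] tau [-0.78  1.54 -0.06] w 0.0005
158 [[-55.5 -15.7  74.3]
 [-46.5 -14.9  77. ]
 [-39.6 -13.6  79.7]]
```

>>> drive_tool(
  deltas=[
    [0,0,0,-0.001,0.008,0,1],
    [0,0,0,-0.002,0.016,0,1],
    [0,0,0,-0.003,0.024,0,1],
    [0,0,0,-0.004,0.029,0,1],
    [0,0,0,-0.004,0.032,0,1],
    [0,0,0,-0.004,0.034,0,1],
    [0,0,0,-0.004,0.034,0,1],
  ],
)

```text
time: 9.85
ee_pos: [0.5689, 0.3726, 0.1181]
eef_rot: [0.735, 0.627, 0.167, 0.197]
ft_force: [-7.6, -3.9, -2.1]
width: 0.0005
```

```bash
python3 - <<'E'
from h import *
pose();im,d,P,st=wdeck();save(im,"w5.png")
E
```

```text
t 9.85 tcp in deck mm [-16.6 -27.3  45.8] tilt err [-0.06  0.07  0.02] F deck [-7.  -5.1  1.6] tau [-1.13  2.11 -0.07] w 0.0005
```

View pics/w5.png

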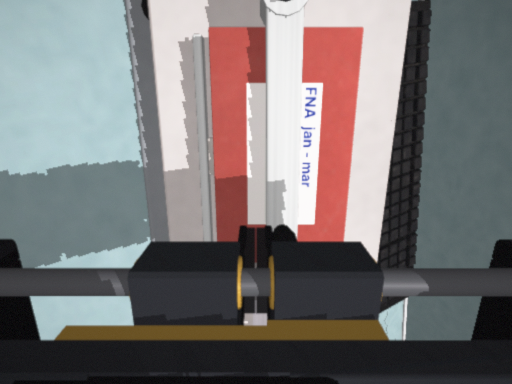

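>>> drive_tool(
  deltas=[
    [0,0,0,0,0.002,0,1],
    [0,0,0,0,0.003,0,1],
    [0,0,0,0,0.003,0,1],
  ],
)

```text
time: 10.2
ee_pos: [0.5691, 0.3725, 0.1181]
eef_rot: [0.735, 0.628, 0.166, 0.196]
ft_force: [-15.8, -4.2, -2.3]
width: 0.0003
```

```bash
python3 - <<'E'
from h import *
pose();im,d,P,st=wdeck()
# bar edges
m=(d>0)&(abs(P[...,2]-43)<3)&(im.min(2)>150)
for y in range(0,90,10):
    s=m&(abs(P[...,1]-y)<3)&(abs(P[...,0])<25)
    if s.sum()>10: print(y,np.percentile(P[s][:,0],[3,97]).round(1))
E
```

```text
t 10.2 tcp in deck mm [-16.5 -27.4  45.7] tilt err [-0.25  0.11  0.13] F deck [-14.1  -6.7   5.4] tau [-1.64  3.82 -0.08] w 0.0003
0 [-7.8 10.1]
10 [-8.6 10. ]
20 [-8.7  9.8]
30 [-8.8  9.8]
40 [-8.9  9.5]
50 [-9.   9.7]
60 [-8.6  9.2]
70 [-8.8  9.3]
80 [-8.9  9.1]
```

>>> drive_tool(
  deltas=[
    [0,0,0,0,-0.01,0,1],
    [0,0,0,-0.002,-0.01,-0.04,-1],
    [0,0,0,-0.002,-0.01,-0.045,-1],
    [0,0,0,-0.002,0,-0.045,-1],
    [0,0,0,-0.002,0.0105,-0.045,-1],
    [0,0,0,-0.002,0.0105,-0.045,-0.4],
    [0,0,0,-0.002,0.0105,-0.03,-0.3],
    [0,0,0,-0.002,0.0105,-0.01,-0.3],
    [0,0,0,-0.002,0.0105,0,-0.3],
    [0,0,0,-0.002,0.0105,0,0.2],
  ],
  squeeze=15,
)

```text
time: 11.25
ee_pos: [0.5813, 0.3677, 0.1228]
eef_rot: [0.735, 0.627, 0.166, 0.197]
ft_force: [0.3, -0.7, -0.8]
width: 0.052
```

>>> drive_tool(
  deltas=[
    [0,0,0,0,0,0,1],
    [0,0,0,0,0,0,1],
    [0,0,0,0,0,0,1],
    [0,0,0,0,0,0,1],
    [0,0,0,0,0,0,1],
    [0,0,0,0,0,0,1],
  ],
)

```text
time: 11.85
ee_pos: [0.5816, 0.3692, 0.1262]
eef_rot: [0.735, 0.626, 0.169, 0.197]
ft_force: [0.9, -0.7, 2.6]
width: 0.0156
```

```bash
cat >> h.py <<'E'
def bar():
    im,d,P,st=wdeck();m=(d>0)&(abs(P[...,2]-43)<3)&(im.min(2)>150);a=[]
    for y in range(0,95,8):
        s=m&(abs(P[...,1]-y)<3)&(abs(P[...,0])<25)
        if s.sum()>10: a.append((y,np.percentile(P[s][:,0],[3,97]).mean()))
    a=np.array(a);print("bar edge fit (slope=-ang, x at y=105)",np.polyfit(a[:,0]-105,a[:,1],1) if len(a)>2 else a)
    return im
E
python3 - <<'E'
from h import *
pose();bar()
E
```

```text
t 11.85 tcp in deck mm [ -1.3 -28.7  46.3] tilt err [ 0.11 -0.02 -0.03] F deck [ 2.1 -0.5  1.7] tau [-0.19  0.18 -0.05] w 0.0156
bar edge fit (slope=-ang, x at y=105) [ 0.00129495 -0.24950573]
```

>>> drive_tool(
  deltas=[
    [0,0,0,0,0,0,-0.3],
    [0,0,0,0,0,0,-0.3],
    [0,0,0,0,0,0,-0.3],
    [0,0,0,0,0,-0.03,-0.6],
    [0,0,0,0,0,-0.08,-1],
    [0,0,0,0,0,-0.13,-1],
    [0,0,0,0,0,-0.16,-1],
  ],
)

```text
time: 12.6
ee_pos: [0.5002, 0.3837, 0.2674]
eef_rot: [0.734, 0.627, 0.17, 0.197]
ft_force: [-0.2, 0.9, 0.2]
width: 0.0634
```

```bash
python3 - <<'E'
from h import *
pose();bar()
z=np.load("w1W.npy");print("pin px",z[336,202])
D0=deckR(-9.08,0)*TOOL_IN_DECK
delta(np.array([.447,.12,.08])-D0.apply([-.043,0,.224]),D0,"pin view")
E
```

```text
t 12.6 tcp in deck mm [ -2.3 -27.2 209.9] tilt err [ 0.15 -0.19  0.06] F deck [-0.3  0.9  0.3] tau [ 0.03  0.44 -0.04] w 0.0634
bar edge fit (slope=-ang, x at y=105) [0.00842752 0.06424781]
pin px [0.4487465  0.12634225 0.0670866 ]
pin view turn [30.3 -0.4  0.2] shift [-0.2275  0.0081 -0.0347]
```

>>> drive_tool(
  deltas=[
    [6,0,0,-0.03,0,-0.02,-1],
    [12,0,0,-0.07,0,-0.03,-1],
    [18,0,0,-0.11,0.002,-0.035,-1],
    [24,0,0,-0.15,0.004,-0.035,-1],
    [30.3,-0.4,0.2,-0.19,0.006,-0.035,-1],
    [30.3,-0.4,0.2,-0.215,0.008,-0.035,-1],
    [30.3,-0.4,0.2,-0.2275,0.008,-0.035,-1],
    [30.3,-0.4,0.2,-0.2275,0.008,-0.035,-1],
    [30.3,-0.4,0.2,-0.2275,0.008,-0.035,-1],
  ],
)

```text
time: 13.55
ee_pos: [0.4556, 0.1592, 0.2982]
eef_rot: [0.763, 0.647, -0.003, 0.0]
ft_force: [-0.6, 0.2, -0.6]
width: 0.0868
```

```bash
python3 - <<'E'
from h import *
im,d,P,st=wdeck();D,O=dk();W=D.apply(P.reshape(-1,3)/1e3)+O;W=W.reshape(P.shape)
print(st["time"],st["ee_pos"])
save(im,"w6.png")
for x in tip_of("pin","wrist")[:1]: 
    u,v=x["location"][0]*512,x["location"][1]*384;print(x["score"],u,v,W[int(v),int(u)])
m=(d>0)&(W[...,2]>.085)&(W[...,2]<.105)&(abs(W[...,0]-.447)<.05)&(abs(W[...,1]-.12)<.05)
print("stem top",m.sum(),np.percentile(W[m],[3,50,97],axis=0).round(4))
m=(d>0)&(abs(W[...,2]-.060)<.0035)&(abs(W[...,0]-.447)<.05)&(abs(W[...,1]-.12)<.05)
print("block top",m.sum(),np.percentile(W[m],[1,50,99],axis=0).round(4))
E
```

```text
13.55 [0.4556393  0.15920935 0.29824836]
0.74 255.0784 188.0832 [0.44883266 0.12600274 0.09220792]
stem top 134 [[0.4443 0.1124 0.0875]
 [0.4512 0.1205 0.0963]
 [0.458  0.1263 0.0978]]
block top 682 [[0.4276 0.0954 0.058 ]
 [0.4523 0.1233 0.0616]
 [0.4742 0.1432 0.0632]]
```

View pics/w6.png

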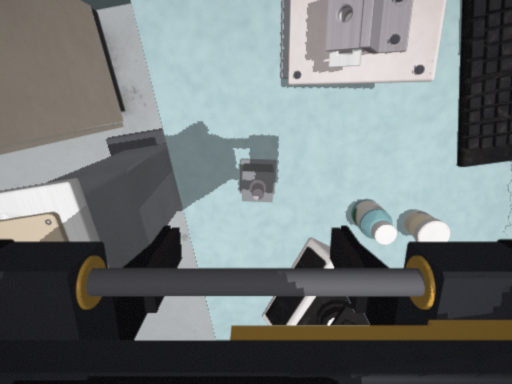

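```bash
python3 - <<'E'
from h import *
D0=deckR(-9.08,0)*TOOL_IN_DECK
delta([.450,.120,.056],D0,"pin grip")
E
```

```text
pin grip turn [-0.2  0.3 -0.2] shift [-0.039   0.0021  0.2425]
```

>>> drive_tool(
  deltas=[
    [0,0,0,-0.02,0.001,0.04,-0.3],
    [0,0,0,-0.035,0.002,0.08,-0.3],
    [0,0,0,-0.039,0.002,0.12,-0.3],
    [0,0,0,-0.039,0.002,0.16,-0.3],
    [0,0,0,-0.039,0.002,0.19,-0.3],
    [0,0,0,-0.039,0.002,0.21,-0.3],
    [0,0,0,-0.039,0.002,0.225,-0.3],
    [0,0,0,-0.039,0.002,0.237,-0.3],
    [0,0,0,-0.039,0.002,0.2425,-0.3],
    [0,0,0,-0.039,0.002,0.2425,-0.3],
  ],
)

```text
time: 14.65
ee_pos: [0.45, 0.119, 0.0559]
eef_rot: [0.762, 0.647, -0.004, 0.0]
ft_force: [-0.1, -0.6, -0.1]
width: 0.0566
```

>>> drive_tool(
  deltas=[
    [0,0,0,0,0,0,1],
    [0,0,0,0,0,0,1],
    [0,0,0,0,0,0,1],
    [0,0,0,0,0,0,1],
    [0,0,0,0,0,0,1],
    [0,0,0,0,0,0,1],
    [0,0,0,0,0,0,1],
  ],
  squeeze=30,
)

```text
time: 15.35
ee_pos: [0.4501, 0.1187, 0.0561]
eef_rot: [0.763, 0.647, -0.003, 0.0]
ft_force: [0.2, 0.8, 0.1]
width: 0.0153
```

```bash
python3 - <<'E'
from h import *
st=pose();print(st["ee_pos"],st["ft_force"])
im,d=camera("wrist");save(cv2.resize(im[150:330,170:350],None,fx=3,fy=3),"w7.png")
E
```

```text
t 15.35 tcp in deck mm [-114.5 -296.7   30.7] tilt err [-30.24   0.4   -0.21] F deck [0.2 0.8 0.1] tau [-0.04 -0.1   0.03] w 0.0153
[0.45014874 0.11873338 0.05610927] [0.22383738 0.81704325 0.14720039]
```

View pics/w7.png

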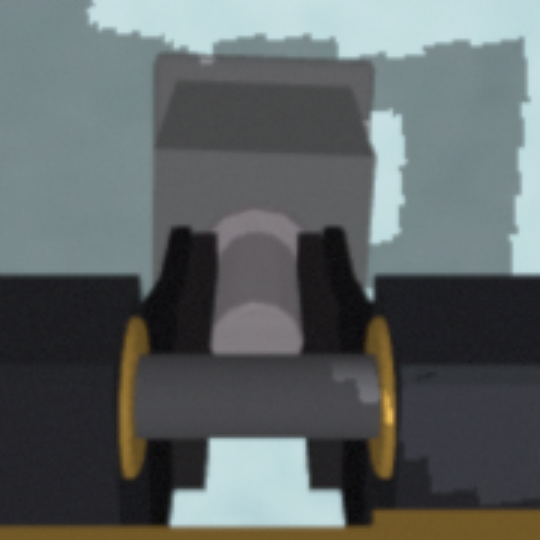

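>>> drive_tool(
  deltas=[
    [0,0,0,0,0,-0.015,1],
    [0,0,0,0,0,-0.04,1],
    [0,0,0,0,0,-0.075,1],
    [0,0,0,0,0,-0.11,1],
    [0,0,0,0,0,-0.14,1],
    [0,0,0,0,0,-0.14,1],
  ],
)

```text
time: 16.0
ee_pos: [0.4527, 0.1205, 0.2006]
eef_rot: [0.762, 0.647, -0.001, 0.002]
ft_force: [0.3, 0.5, -1.1]
width: 0.0151
```

```bash
python3 - <<'E'
from h import *
st=pose();print(st["ee_pos"],st["ft_force"])
D,O=dk();R=D*TOOL_IN_DECK
delta(O+D.apply([-.0015,-.140,.130]),R,"pre");print(O+D.apply([-.0015,-.140,.130]))
E
```

```text
t 16.0 tcp in deck mm [ -40.3 -294.6  154.7] tilt err [-29.88   0.31  -0.2 ] F deck [-0.4  0.6 -1.1] tau [-0.01 -0.11 -0.03] w 0.0151
[0.45269718 0.12048814 0.20063167] [ 0.29850984  0.51542123 -1.12542506]
pre turn [-29.9   0.3  -0.2] shift [0.1548 0.0452 0.0015]
[0.52248361 0.26588632 0.19860992]
```

>>> drive_tool(
  deltas=[
    [-5,0,0,0.02,0,0,1],
    [-10,0,0,0.045,0.01,0,1],
    [-15,0,0,0.075,0.02,0,1],
    [-20,0,0,0.105,0.03,0,1],
    [-25,0,0,0.135,0.04,0,1],
    [-29.9,0.3,-0.2,0.155,0.045,0.0015,1],
    [-29.9,0.3,-0.2,0.155,0.045,0.0015,1],
    [-29.9,0.3,-0.2,0.155,0.045,0.0015,1],
    [-29.9,0.3,-0.2,0.155,0.045,0.0015,1],
  ],
)

```text
time: 16.9
ee_pos: [0.5207, 0.2638, 0.1935]
eef_rot: [0.736, 0.627, 0.165, 0.195]
ft_force: [1.5, -0.6, -0.6]
width: 0.015
```

```bash
python3 - <<'E'
from h import *
pose();im,d,P,st=wdeck();np.savez("w8.npz",im=im,d=d,P=P)
g=im.mean(2)
# fork top mask
m=(d>0)&(abs(P[...,2]-55)<4)&(abs(P[...,0])<25)&(P[...,1]>-140)&(P[...,1]<-60)
print("fork top",m.sum(),np.percentile(P[m],[2,50,98],axis=0).round(1))
mm=(P[...,1]>-135)&(P[...,1]<-62)&(abs(P[...,0])<12)&(d>0)&(g<140)&(P[...,2]<62)
n,l,s,c=cv2.connectedComponentsWithStats(mm.astype(np.uint8))
for i in range(1,n):
    if s[i,4]>20: print("dark",s[i],c[i].round(1),P[l==i].mean(0).round(1))
save(im,"w8.png")
E
```

```text
t 16.9 tcp in deck mm [  -5.3 -142.4  126.3] tilt err [-0.41  0.18 -0.06] F deck [ 1.  -0.3 -1.3] tau [ 0.04  0.59 -0.04] w 0.015
fork top 3969 [[ -16.6 -128.8   53.5]
 [   4.8  -95.6   55.1]
 [  24.2  -67.1   56.5]]
dark [253 139  18  13 100] [262.8 146.6] [   1.5 -103.5   38.5]
```

View pics/w8.png

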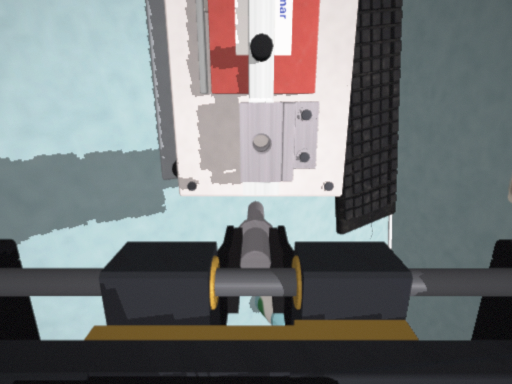

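```bash
cat >> h.py <<'E'
def pxdeck(u,v,z,st):
    D,O=dk();n=D.as_matrix()[:,2]
    return D.inv().apply(ray_plane(u,v,st["ee_pos"],st["eef_rot"],n,O+n*z)-O)*1e3
E
python3 - <<'E'
from h import *
z=np.load("w8.npz");im,d,P=z["im"],z["d"],z["P"];g=im.mean(2).astype(int);st=pose()
print(g[132:154,250:274:1]);print("nose");print(g[198:222:2,244:270])
for u,v in ((261.5,142.5),(261,142),(262,143)): print("hole",pxdeck(u,v,.055,st).round(1))
for u,v in ((256,205),(256,208),(256,211)): print("nose",pxdeck(u,v,.080,st).round(1),P[v,u].round(1))
for v in range(206,240,5): print(v,P[v,252:262:3].round(1).tolist())
E
```

```text
t 16.95 tcp in deck mm [  -4.9 -142.5  126.3] tilt err [-0.38  0.18 -0.09] F deck [-1.6 -0.3 -0.9] tau [0.02 0.66 0.  ] w 0.0146
[[198 196 195 195 196 195 194 193 192 191 193 195 196 196 199 200 202 201
  200 197 194 192 195 197]
 [197 195 195 195 196 194 193 189 179 174 172 170 173 175 189 196 198 200
  200 198 194 194 194 197]
 [198 195 195 196 193 189 182 172 164 159 158 156 156 154 160 164 177 197
  199 198 193 192 194 196]
 [198 195 194 193 187 180 172 169 169 170 170 170 170 165 157 148 152 172
  188 198 192 193 193 195]
 [196 195 193 187 180 176 176 174 177 177 178 178 176 177 172 164 148 147
  164 191 192 193 193 195]
 [197 195 191 184 178 177 177 178 179 180 177 180 179 177 176 173 163 148
  147 174 190 193 194 196]
 [197 193 186 181 178 178 178 178 179 179 179 178 178 178 177 175 173 162
  143 149 174 190 193 194]
 [196 192 186 181 178 179 178 178 177 177 179 179 179 178 177 176 174 168
  146 132 152 185 192 194]
 [197 193 183 171 176 177 177 179 177 177 178 179 178 178 177 176 174 165
  139 124 137 172 192 196]
 [197 189 173 158 175 177 176 175 176 177 176 176 177 177 175 
[... 2768 characters left out ...]
 ] [  -4.  -137.   106.6]
206 [[-6.9, -137.0, 96.5], [-4.7, -136.8, 97.0], [-2.6, -136.9, 96.8], [-0.4, -138.3, 93.0]]
211 [[-6.7, -136.9, 106.7], [-4.6, -136.4, 108.1], [-2.6, -137.2, 105.9], [-0.5, -138.2, 103.4]]
216 [[-6.5, -136.9, 116.0], [-4.6, -136.7, 116.4], [-2.6, -137.2, 115.1], [-0.6, -138.2, 112.7]]
221 [[-6.1, -131.6, 137.1], [-4.4, -131.8, 136.5], [-2.6, -131.8, 136.5], [-0.9, -131.9, 136.2]]
226 [[-6.1, -134.8, 136.9], [-4.4, -135.3, 135.9], [-2.6, -134.4, 137.8], [-0.9, -134.6, 137.3]]
231 [[-6.0, -135.5, 142.3], [-4.3, -134.7, 144.1], [-2.6, -135.0, 143.5], [-0.9, -135.9, 141.4]]
236 [[-5.9, -135.5, 149.0], [-4.3, -134.6, 150.8], [-2.6, -135.0, 150.0], [-1.0, -135.1, 149.9]]
```

>>> drive_tool(
  deltas=[
    [-0.4,0,0,0.015,0.004,0,1],
    [-0.4,0.2,0,0.03,0.0042,0,1],
    [-0.4,0.2,0,0.045,0.0042,0,1],
    [-0.4,0.2,0,0.045,0.0042,0.01,1],
    [-0.4,0.2,0,0.045,0.0042,0.018,1],
    [-0.4,0.2,0,0.045,0.0042,0.02,1],
    [-0.4,0.2,0,0.045,0.0042,0.02,1],
    [-0.4,0.2,0,0.045,0.0042,0.02,1],
  ],
)

```text
time: 17.75
ee_pos: [0.5411, 0.3067, 0.1783]
eef_rot: [0.735, 0.627, 0.169, 0.197]
ft_force: [0.6, 1.2, -0.2]
width: 0.0151
```

```bash
python3 - <<'E'
from h import *
pose()
E
```

```text
t 17.75 tcp in deck mm [ -1.3 -96.7 106.4] tilt err [ 0.07 -0.08 -0.01] F deck [ 0.2  1.2 -0.3] tau [0.05 0.64 0.04] w 0.0151
```

>>> drive_tool(
  deltas=[
    [0,0,0,-0.0007,0.0005,0.003,1],
    [0,0,0,-0.0007,0.0005,0.006,1],
    [0,0,0,-0.0007,0.0005,0.008,1],
    [0,0,0,-0.0007,0.0005,0.01,1],
    [0,0,0,-0.0007,0.0005,0.012,1],
    [0,0,0,-0.0007,0.0005,0.014,1],
    [0,0,0,-0.0007,0.0005,0.014,1],
  ],
)

```text
time: 18.45
ee_pos: [0.5482, 0.3053, 0.1659]
eef_rot: [0.735, 0.627, 0.169, 0.197]
ft_force: [0.0, -0.5, -1.5]
width: 0.0155
```

```bash
python3 - <<'E'
from h import *
pose()
E
```

```text
t 18.45 tcp in deck mm [ -1.2 -97.   92.1] tilt err [ 0.03 -0.09  0.01] F deck [-0.6 -0.5 -1.3] tau [-0.13  0.62 -0.  ] w 0.0155
```

>>> drive_tool(
  deltas=[
    [0,0,0,0,0,0.003,1],
    [0,0,0,0,0,0.006,1],
    [0,0,0,0,0,0.009,1],
    [0,0,0,0,0,0.012,1],
    [0,0,0,0,0,0.015,1],
    [0,0,0,0,0,0.018,1],
    [0,0,0,0,0,0.02,1],
    [0,0,0,0,0,0.02,1],
  ],
)

```text
time: 19.25
ee_pos: [0.5582, 0.3038, 0.1486]
eef_rot: [0.735, 0.627, 0.169, 0.197]
ft_force: [0.2, -0.2, -1.5]
width: 0.0151
```

```bash
python3 - <<'E'
from h import *
pose()
E
```

```text
t 19.25 tcp in deck mm [ -1.1 -96.9  72.1] tilt err [ 0.04 -0.1   0.01] F deck [-0.5 -0.1 -1.4] tau [-0.11  0.73  0.02] w 0.0151
```

Free motion through the lug. On down to near the seat (about 49).

>>> drive_tool(
  deltas=[
    [0,0,0,0,0,0.003,1],
    [0,0,0,0,0,0.006,1],
    [0,0,0,0,0,0.009,1],
    [0,0,0,0,0,0.012,1],
    [0,0,0,0,0,0.015,1],
    [0,0,0,0,0,0.018,1],
    [0,0,0,0,0,0.02,1],
    [0,0,0,0,0,0.022,1],
    [0,0,0,0,0,0.023,1],
    [0,0,0,0,0,0.023,1],
  ],
)

```text
time: 20.25
ee_pos: [0.5692, 0.3023, 0.1295]
eef_rot: [0.735, 0.627, 0.169, 0.197]
ft_force: [-5.7, -3.4, 5.6]
width: 0.0153
```

```bash
python3 - <<'E'
from h import *
pose()
E
```

```text
t 20.25 tcp in deck mm [ -1.1 -96.7  49.9] tilt err [ 0.08 -0.08  0.02] F deck [-1.6 -4.3  7.4] tau [-0.94  0.98  0.03] w 0.0153
```

>>> drive_tool(
  deltas=[
    [0,0,0,0,0,0.001,1],
    [0,0,0,0,0,0.002,1],
    [0,0,0,0,0,0.002,1],
    [0,0,0,0,0,0.002,1],
  ],
)

```text
time: 20.65
ee_pos: [0.5696, 0.3025, 0.1292]
eef_rot: [0.734, 0.627, 0.169, 0.198]
ft_force: [-21.4, -8.9, 23.2]
width: 0.0146
```

```bash
python3 - <<'E'
from h import *
pose()
E
```

```text
t 20.65 tcp in deck mm [ -0.9 -96.4  49.6] tilt err [ 0.16 -0.04  0.06] F deck [ -5.5 -12.2  30. ] tau [-2.75  1.78  0.01] w 0.0146
```

>>> drive_tool(
  deltas=[
    [0,0,0,0,0,-0.0015,1],
    [0,0,0,0,0,-0.002,-0.4],
    [0,0,0,0,0,-0.002,-0.4],
    [0,0,0,0,0,-0.002,-0.4],
    [0,0,0,0,0,-0.02,-0.4],
    [0,0,0,0,0,-0.05,-0.4],
    [0,0,0,-0.01,0,-0.09,-0.4],
    [0,0,0,-0.02,0,-0.13,-0.4],
    [0,0,0,-0.03,0,-0.15,-0.4],
    [0,0,0,-0.03,0,-0.15,-0.4],
  ],
)

```text
time: 21.65
ee_pos: [0.4917, 0.2845, 0.2605]
eef_rot: [0.734, 0.626, 0.171, 0.199]
ft_force: [0.6, -0.3, 0.5]
width: 0.0605
```

```bash
python3 - <<'E'
from h import *
pose();im,d,P,st=wdeck();save(im,"w9.png")
m=(d>0)&(abs(P[...,0])<15)&(abs(P[...,1]+97)<15)
for a,b in ((52,57),(58,64),(85,97)):
    s=m&(P[...,2]>a)&(P[...,2]<b)
    if s.sum(): print(a,b,s.sum(),np.percentile(P[s],[3,50,97],axis=0).round(1))
bar()
E
```

```text
t 21.65 tcp in deck mm [   0.6 -126.5  200.3] tilt err [ 0.44 -0.13  0.02] F deck [ 0.8 -0.2  0.1] tau [ 0.03  0.49 -0.  ] w 0.0605
52 57 378 [[ -14.6 -111.1   54.1]
 [   4.4  -92.    55.2]
 [  14.9  -82.6   56.5]]
58 64 158 [[ -11.3 -103.1   58.6]
 [  -0.8  -91.4   59.9]
 [   9.6  -86.2   61.4]]
85 97 219 [[  -7.4 -103.4   88.3]
 [  -0.7  -96.6   89.9]
 [   5.9  -90.    91.4]]
bar edge fit (slope=-ang, x at y=105) [-0.00348436 -0.63885943]
```

View pics/w9.png

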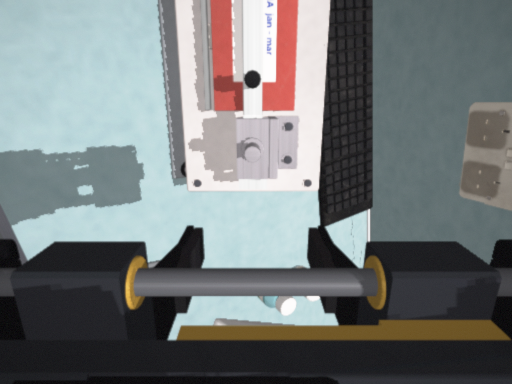

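```bash
python3 -c "
from bench import *
print(close_job())"
```

```text
the job is handed in; nothing more can be done
None
```

The bar is in the fork and the pin is seated through fork and bar. I let go of everything and handed the job in at about 21.8 s. The system gave no verdict, so these are my own last checks.

**What I did:** I pushed the bar by its knob up to its stop, then gripped the knob and set the bar to about 0 rad. I took the pin from its block, found the fork's hole with the wrist camera, and pushed the pin in until the head stopped at about 30 N.

**Last checks (wrist camera, after release):**
- **Pin height:** the head's top is 5 mm above the fork face and the stem's top 35 mm above it, so the head sits flush.
- **Pin position:** the axis is at about x = -1 mm and y = -97 mm in the deck frame, which is about 13 mm along from pin_seat.
- **Pin tilt:** the stem top and head line up to about 1 mm. I did not measure the angle separately.
- **Bar:** about 0.004 rad from fully in, against the 0.03 limit.
- **Robot:** it is clear of everything and the wrist force reads about zero.
- **Bystanders:** I moved nothing near the jar, pot or timer, but I did not measure them again at the end.

**What disagreed:**
- **Fingertips:** they end about 15 mm behind the reported TCP, not 14 mm ahead of it as stated. My first push therefore passed over the knob without touching it, and I corrected for this afterwards.
- **Camera:** it read about 1.5 to 2 mm high and 1.5 mm off sideways, within the stated calibration, and I allowed for that.
- **Pictures:** I viewed 12, two over the budget of 10.

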